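# Clear the carving slab and crank it to the mark

### The arm

A 6-joint arm with a two-finger parallel gripper is mounted at the origin on the work surface. World frame = base frame: x ahead of the robot, y to its left, z up, the work surface at z = 0. Lengths are in m, angles in degrees, forces in N, time in s.
With the tool pointing down it reaches from about 0.4 to 0.825 m from the base axis. Payload 7 kg.
Tool frame: the origin (TCP) lies at the very end of the fingers, on their centre line; the grasp point (between the pads) lies r.hold_point_z behind it (r.hold_point_z is the distance from the TCP to the grasp point, in m); z points along the fingers, y is the line along which they close (so a half turn about z gives the same grasp; the last joint's range is limited). The gripper opens to 88 mm and grips with 3 to 60 N. Pads are 19 mm wide; open, the fingers measure 130 mm over their backs; the gripper's body (78 mm by 193 mm) begins 47 mm behind the grasp point.
Start: joints at [84.574, 20.546, 0.682, 0, -70.136, -16.507], TCP at [0.252, 0.626, 0.227] pointing down, gripper open.
Joint ranges: [-176.03, 176.03], [-82.01, 121.73], [-58.28, 71.71], [-173.87, 95.51], [-174.79, -0.11], [-173.66, 173.66]. Speed limits (degrees/s): [136.94, 136.94, 172.46, 180, 180, 180].

### API

Orientations are given as [roll, pitch, yaw] about the fixed x, y, z axes, in that order (R = Rz(yaw) Ry(pitch) Rx(roll)).
In Python, from workcell import r gives the robot as it stands. The module is installed in compiled form; this text tells all that it offers.
- The arm moves only by the shell command python3 -m crank 'ROWS' [FORCE]. ROWS is JSON, a list of rows, each a list of 7 numbers: the shift along the tool's x, y, z in units of 500 mm (1.0 is 500 mm), then the turn, a rotation vector about the tool's x, y, z in units of 360 degrees (1.0 is 360 degrees), then the opening, from -1 (shut) to 1 (fully open). In form: [[x, y, z, ax, ay, az, grip], ...]. A call has 1 to 12 rows; each row shifts and turns the commanded pose from where the row before left it, along the tool's axes as they then stand; what a row does not reach is not made up. A row lasts 1/10 s, in which the tool goes at most 50 mm and 8.59 degrees, less where a joint would pass 70% of its speed; a pose out of reach is approached as far as the arm can. A call with a number of a shift or a turn outside -1 to 1 is refused whole. A call with a gripper value outside its range is refused whole. The fingers move at their own pace and stop on an object; FORCE is the grip in N (left out, the last holds). Time passes only in rows, so rows that do not move let the fingers close. It gives the time, the measured TCP pose, the force, the opening and the grip force at its end, in the units of the state.
- r.get_state(): the state, without advancing time (a new reading comes with each control period).
- r.grab_frame(name): name is "scene" or "side" or "wrist"; returns the picture (384x512x3 uint8, red, green, blue); there is no depth.
- r.get_calibration(name): a dict with "mtx" (3x3 intrinsics, pixels), "rvec" (rotation vector, rad) and "tvec" (3), from world to camera coordinates, as OpenCV has them; the wrist camera has in their place "hand_eye" (4x4, takes a point from camera to tool coordinates, whose origin is the TCP and whose axes are the flange's). Camera axes: x right, y down, z forward; pixel columns grow to the right and rows downward; lengths in m; the calibration is good to about 2 mm. A picture is of the moment at which its call begins: read the wrist's pose just before it. get_calibration takes no time and is no camera call.
- r.job_done(): hands the job in; it is judged then, once.
Trained networks look in the newest picture that a camera, given by its name, has taken for a name from the list of things; names that differ only in an ending like _2 or _b are one class to them, and where a whole thing is asked for, a point or a joint stands for the part that bears it (a point fixed in the world has none). Each returns a list of dicts, best first, with "p" (0 to 1); they miss things now and then, are a little off and sometimes report something else, mostly with a low value. They report only what shows in the picture. A call takes as long as a camera call.
- r.spot_in(camera, name): "location" ([row, column] in pixels, amid what is visible of it).
- r.silhouettes(camera, name): "mask" (384x512 bool, what is visible of it) and "location" ([row, column] in pixels, amid what is visible of it).
The state is a dict: "time": time; "joints": joint angles; "qvel": joint speeds; "effort": joint torques, N m; "eef_pos": TCP position; "eef_rot": TCP orientation; "force": force on the tool from outside, world axes, zero at the start; "moment": the same for the moment, N m; "grip_width": opening from 0.0 (shut) to 1.0 (fully open); "grasp_force": force on a finger pad.
Only numpy, scipy, OpenCV 4.12 (cv2) and the standard library are available. Lean on these libraries where they do the work, as an engineer would, in place of code of your own. Each camera call takes 0.05 s, during which the arm holds its last target. There are 200 camera calls.

### The job

Crank the handwheel clockwise until the slab's black pointer lines up with the green marker on the scale, so that the slab stands squarely behind the yellow trough; then sweep every loose plaster chip off the grey slab into the trough with the scraper block, without touching the chips with your fingers. After that crank on until the pointer lines up with the red marker, and leave the scraper standing upright in the middle of the blue pad. Do not disturb the bowl, jar, brush or tin around the machine.

Things in the scene. Friction and masses are not known exactly. Their poses are not given: they have to be found in the camera images.
- machine: Blue hand-cranked slide table, fixed to the bench; its place and yaw vary. Origin: on the bench under the middle of the bed; x points away from the robot across the bed, y to the left along the bed, the way the slab travels. Yellow trough along the front (-x), scale rail along the back (+x), gearbox with the wheel at the right (-y) end.
- slab (a point): Point on the grey slab's top, 45 mm above the bench, moving with it; axes as the machine's, in whose frame it starts at (0, -45, 45) mm. From it the slab's top spans x -100 (open front edge, overhanging the trough) to +120 mm and y -100 to +100 mm. White lips, 10 mm above the slab and 6 mm thick, close both y sides and the back.
- trough (a point): Middle of the inner floor of the yellow chip trough, 4 mm above the bench, axes as the machine's. Inside it reaches 38 mm towards the robot, about 42 mm to the slab's side (the bed's wall; the slab overhangs its last 5 mm) and 110 mm each way along y. Walls 28 mm high above its floor.
- pointer (a point): Tip of the black pointer at the back of the slab tray, above the scale rail, 52 mm above the bench. It travels with the slab in the machine's +y.
- green_marker: Green marker block with a white line, 24 x 12 x 4 mm, clamped on the scale rail; its place varies, 30 to 46 mm of travel ahead of the pointer's start. Origin at its middle, on the rail's top, 30 mm above the bench; axes as the machine's. The pointer is on this mark when it has the same y, in the machine's frame, as this origin.
- red_marker: Red marker block with a white line, 24 x 12 x 4 mm, clamped on the scale rail; its place varies, 80 to 104 mm of travel ahead of the pointer's start. Origin at its middle, on the rail's top, 30 mm above the bench; axes as the machine's. The pointer is on this mark when it has the same y, in the machine's frame, as this origin.
- wheel (a joint): Angle of the handwheel (upright axis) in rad: 0 at the start, growing as it turns clockwise seen from above, with a stop at 6.95. Each rad clockwise drives the slab 16 mm in the machine's +y. Turning takes about 0.2 N m and it stays where it is left. The disc is 150 mm across; handles: see the hub.
- wheel_hub (a point): On the wheel's axis at the top of its disc, 60 mm above the bench, at (-30, -250, 60) mm in the machine's frame. Three round upright handles, 14 mm thick, 60 to 102 mm above the bench, one red, two black, stand 120 degrees apart on a circle of 60 mm radius; at wheel angle 0 the red one lies from the hub along the machine's +x. The hub is 36 mm across, 10 mm above the disc.
- scraper: Scraper block: steel base 44 (x) x 90 (y) x 24 mm high with an upright wooden handle on top, 24 (x) x 50 (y) mm, from 24 to 64 mm above its underside. Origin: centre of the underside. About 0.25 kg. It stands upright on the bench at the start.
- pad: Blue rest pad for the scraper, 90 (x) x 130 (y) x 3 mm, fixed on the bench; origin at the centre of its underside.
- chip1: Loose plaster chip, whitish block 26 (x) x 20 (y) x 10 mm, 14 g, lying on the slab at the start; origin at the centre of its underside. Three to five chips are there; the others are absent.
- chip2: Loose plaster chip, whitish block 26 (x) x 20 (y) x 10 mm, 14 g, lying on the slab at the start; origin at the centre of its underside. Three to five chips are there; the others are absent.
- chip3: Loose plaster chip, whitish block 26 (x) x 20 (y) x 10 mm, 14 g, lying on the slab at the start; origin at the centre of its underside. Three to five chips are there; the others are absent.
- chip4: Loose plaster chip, whitish block 26 (x) x 20 (y) x 10 mm, 14 g, lying on the slab at the start; origin at the centre of its underside. Three to five chips are there; the others are absent.
- chip5: Loose plaster chip, whitish block 26 (x) x 20 (y) x 10 mm, 14 g, lying on the slab at the start; origin at the centre of its underside. Three to five chips are there; the others are absent.
- bowl: Blue bowl 120 mm across, 50 mm high, a bystander; origin at the centre of its underside.
- jar: Jar 56 mm across, 65 mm high, with a yellow cap, a bystander; origin at the centre of its underside.
- brush: Brush 200 mm long lying on the bench, a bystander.
- tin: Steel tin cup 60 mm across, 50 mm high, a bystander; origin at the centre of its underside.

How it is judged:
By the outcome, as a careful person would: the job done as asked, in the order asked, and still so for the second after the job is handed in, with the robot touching nothing.
Of chip1, chip2, chip3, chip4, chip5 only 3 to 5 are there at a start; the rules pass over those that are not, and their reading is None.
At some moment in a run one of scraper may be knocked a few centimetres aside while the robot is not near it.
Once in a run the grip may slacken for a moment while it holds something.
It also fails if it takes over 208 s, if anything falls off the work surface, if the arm or the gripper's body presses on something with over 40 N, if the wrist force passes 120 N, or if a joint passes its speed limit or range.

## Working session

There is one attempt and no reset: what is moved stays moved. The work goes in short steps, Python scripts to look and compute and a shell command to move; the robot and the scene stay as the last step left them, time stands still between calls to the robot, and variables do not carry over. Pictures are saved under pics/ and viewed, at most 16 in all, crops included, and the job is handed in when it is done.

```bash
mkdir -p pics; ls
python3 - <<'E'
from workcell import r
import cv2
s=r.get_state(); print({k:s[k] for k in('time','eef_pos','eef_rot','joints','grip_width','force')}, r.hold_point_z)
for c in('scene','side'):
    im=r.grab_frame(c); cv2.imwrite(f'pics/{c}0.png',im[:,:,::-1])
    k=r.get_calibration(c); print(c,k)
    for n in('scraper','pad','green_marker','red_marker','pointer','wheel_hub','wheel','slab','chip1','bowl','jar','brush','tin','trough'):
        d=r.spot_in(c,n); print(n,[(round(float(x['p']),2),[round(float(v)) for v in x['location']]) for x in d][:6])
print(r.get_calibration('wrist'))
E
```

```text
pics
{'time': 0.0, 'eef_pos': array([0.25195791, 0.62567237, 0.22564892]), 'eef_rot': array([ 1.79905815e+02, -6.54593310e-03, -2.19406135e+01]), 'joints': array([ 8.45739509e+01,  2.05890529e+01,  6.34378181e-01, -2.17936114e-02,
       -7.01374872e+01, -1.65071486e+01]), 'grip_width': 1.0024804899814277, 'force': array([-0.09257375,  0.49929731,  0.54035561])} 0.0188
scene {'mtx': array([[482.99513741,   0.        , 259.74721819],
       [  0.        , 482.99513741, 185.53134991],
       [  0.        ,   0.        ,   1.        ]]), 'rvec': array([ 2.16908257,  1.10222293, -0.43956395]), 'tvec': array([-0.36189428, -0.27504839,  1.81424995])}
scraper [(0.84, [160, 331]), (0.42, [196, 272])]
pad [(0.88, [142, 300])]
green_marker []
red_marker []
pointer [(0.88, [206, 250])]
wheel_hub [(0.97, [227, 182])]
wheel [(0.98, [228, 182]), (0.42, [139, 297])]
slab []
chip1 [(0.56, [203, 255])]
bowl [(0.62, [182, 352])]
jar [(0.68, [160, 331]), (0.59, [281, 196])]
brush [(0.67, [238, 105])]
tin [(0.7, [141, 371]), (0.64, [210, 253])]
trough [(0.8, [207, 245]), (0.26, [228, 184])]
side {'mtx':
[... 493 characters left out ...]
[190, 243]), (0.45, [205, 233])]
bowl [(0.75, [252, 174])]
jar [(0.52, [146, 238])]
brush [(0.84, [148, 322])]
tin [(0.84, [320, 175])]
trough [(0.69, [207, 253]), (0.38, [297, 271])]
{'mtx': array([[267.60471276,   0.        , 252.07090366],
       [  0.        , 267.60471276, 189.91100091],
       [  0.        ,   0.        ,   1.        ]]), 'hand_eye': array([[ 5.82274707e-04, -9.59423708e-01, -2.81967745e-01,
         7.58820389e-02],
       [ 9.99999400e-01,  2.97055887e-04,  1.05427625e-03,
         3.75792634e-05],
       [-9.27737450e-04, -2.81968190e-01,  9.59423306e-01,
        -1.58656901e-01],
       [ 0.00000000e+00,  0.00000000e+00,  0.00000000e+00,
         1.00000000e+00]])}
```

Run:
```python
import cv2
a=cv2.imread('pics/scene0.png');b=cv2.imread('pics/side0.png')
a=cv2.resize(a[110:310,80:400],(800,500),interpolation=cv2.INTER_CUBIC);cv2.imwrite('pics/scene0c.png',a)
b=cv2.resize(b[110:350,130:370],(600,600),interpolation=cv2.INTER_CUBIC);cv2.imwrite('pics/side0c.png',b)
```

```text
(no output)
```

View pics/scene0c.png

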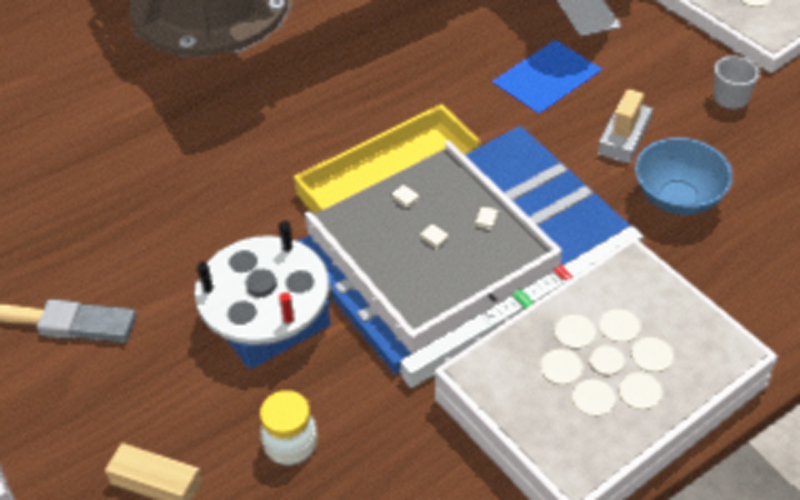

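View pics/side0c.png

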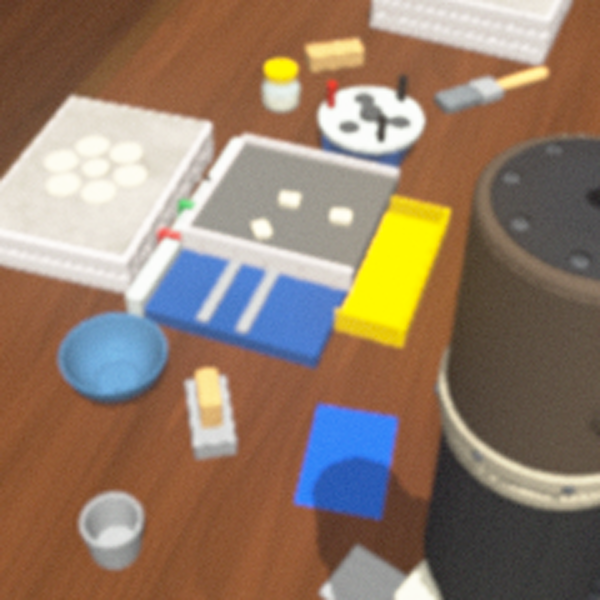

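Both views show three chips (scene crop about (405,196), (433,237), (486,217)). The wheel is at lower left with its red handle toward +x, the scraper stands beside the bowl, and the pad is near the base. Next I'll fit the machine pose.

```bash
cat > h.py <<'E'
import numpy as np,cv2
from workcell import r
from scipy.spatial.transform import Rotation as R
from scipy.optimize import least_squares
def cam(c,st=None):
    k=r.get_calibration(c)
    if c=='wrist':
        st=st or r.get_state(); T=np.eye(4); T[:3,:3]=R.from_euler('xyz',st['eef_rot'],degrees=True).as_matrix(); T[:3,3]=st['eef_pos']
        W=np.linalg.inv(T@k['hand_eye']); return k['mtx'],W[:3,:3],W[:3,3]
    return k['mtx'],cv2.Rodrigues(k['rvec'])[0],k['tvec']
def proj(C,P):
    q=(C[1]@np.asarray(P,float).T).T+C[2]; q=(C[0]@q.T).T; return q[:,:2]/q[:,2:]
def onz(C,uv,z):
    d=C[1].T@np.linalg.solve(C[0],[uv[0],uv[1],1]); o=-C[1].T@C[2]; return o+d*(z-o[2])/d[2]
def M2W(p,P):
    c,s=np.cos(p[2]),np.sin(p[2]); P=np.atleast_2d(np.asarray(P,float)); return np.c_[p[0]+c*P[:,0]-s*P[:,1],p[1]+s*P[:,0]+c*P[:,1],P[:,2]]
def W2M(p,P):
    P=np.asarray(P,float);d=P[:2]-p[:2];c,s=np.cos(p[2]),np.sin(p[2]); return np.array([c*d[0]+s*d[1],-s*d[0]+c*d[1],P[2]])
E
python3 - <<'E'
from h import *
S,D=cam('scene'),cam('side')
f=lambda u:np.array([u[0]/2.5+80,u[1]/2.5+110]); g=lambda u:np.array([u[0]/2.5+130,u[1]/2.5+110])
w=.1
P=[(-.03,-.25,.07),(.03,-.25,.102),(-.06,-.25+.052,.102),(-.06,-.25-.052,.102),(.123,-.148,.055),(.123,.058,.055),(-.1,.058,.055),(-.1,-.148,.055)]
a=np.array([f(u) for u in [(261,277),(286,296),(285,225),(204,265),(413,332),(557,248),(449,145),(308,215)]])
b=np.array([g(u) for u in [(372,110),(331,82),(381,118),(402,77),(243,138),(178,235),(352,270),(399,172)]])
fun=lambda p:np.r_[(proj(S,M2W(p,P))-a).ravel(),(proj(D,M2W(p,P))-b).ravel()]
s=min((least_squares(fun,[.6,0,y],loss='soft_l1') for y in np.arange(-3,3,.7)),key=lambda s:s.cost)
p=s.x; print(p,np.degrees(p[2]),s.cost); print(fun(p).reshape(-1,2).round(1).tolist())
np.save('m.npy',p)
for n,u,v,z in [('green',(523,298),(186,204),.034),('red',(562,272),(168,234),.034),('ptr',(490,297),None,.052),('chipA',(405,196),(341,215),.055),('chipB',(433,237),(289,198),.055),('chipC',(486,217),(261,229),.055),('scr',(629,97),(207,370),.064),('padc',(547,76),(349,462),.003),('bowl',(684,165),(113,345),.05),('tin',(736,65),(112,502),.05),('jar',(285,402),(281,67),.065),('brush',(100,320),(480,95),.01)]:
    for C,q in((S,f(u)),(D,g(v) if v else None)):
        if q is not None: X=onz(C,q,z); print(n,X.round(3),W2M(p,X).round(3))
print('base',W2M(p,[0,0,0]),'hub',M2W(p,[(-.03,-.25,.06)]),'slab',M2W(p,[(0,-.045,.045)]))
E
```

```text
[ 0.5916374   0.02738489 -0.00471266] -0.2700156648353582 6.596254220435329
[[0.3, 0.8], [0.0, -0.2], [0.1, -0.4], [-0.1, 0.1], [0.2, 0.4], [0.6, 0.6], [-0.8, -1.5], [0.1, -1.4], [-0.7, 0.2], [0.0, 0.5], [0.3, -0.6], [0.0, -0.1], [0.4, -0.6], [1.7, -2.6], [-0.2, 0.8], [-0.5, -0.2]]
green [0.734 0.018 0.034] [ 0.143 -0.009  0.034]
green [0.741 0.018 0.034] [ 0.15  -0.009  0.034]
red [0.731 0.078 0.034] [0.139 0.052 0.034]
red [0.739 0.079 0.034] [0.147 0.053 0.034]
ptr [ 0.722 -0.021  0.052] [ 0.13  -0.048  0.052]
chipA [ 0.539 -0.012  0.055] [-0.053 -0.039  0.055]
chipA [ 0.535 -0.009  0.055] [-0.056 -0.037  0.055]
chipB [ 0.613 -0.022  0.055] [ 0.021 -0.05   0.055]
chipB [ 0.609 -0.018  0.055] [ 0.018 -0.045  0.055]
chipC [0.624 0.047 0.055] [0.033 0.02  0.055]
chipC [0.622 0.051 0.055] [0.03  0.024 0.055]
scr [0.573 0.321 0.064] [-0.02   0.293  0.064]
scr [0.591 0.293 0.064] [-0.002  0.265  0.064]
padc [0.426 0.307 0.003] [-0.167  0.279  0.003]
padc [0.422 0.311 0.003] [-0.171  0.283  0.003]
bowl [0.698 0.303 0.05 ] [0.105 0.276 0.05 ]
bowl [0.709 0.285 0.05 ] [0.116 0.258 0.05 ]
tin [0.6   0.493 0.05 ] [0.006 0.466 0.05 ]
tin [0.617 0.466 0.05 ] [0.023 0.439 0.05 ]
jar [ 0.714 -0.284  0.065] [ 0.124 -0.311  0.065]
jar [ 0.721 -0.291  0.065] [ 0.131 -0.318  0.065]
brush [ 0.456 -0.385  0.01 ] [-0.133 -0.413  0.01 ]
brush [ 0.433 -0.405  0.01 ] [-0.157 -0.433  0.01 ]
base [-0.59150177 -0.03017276  0.        ] hub [[ 0.56045957 -0.22247096  0.06      ]] slab [[ 0.59142533 -0.01761461  0.045     ]]
```

```bash
python3 -m crank '[[0,0,0,0,0,-0.02,1],[0,0,0,0,0,-0.02,1],[0,0,0,0,0,-0.02,1],[0.051,0.0745,-0.017,0,0,0,0],[0.051,0.0745,-0.017,0,0,0,0],[0.051,0.0745,-0.017,0,0,0,0],[0.051,0.0745,-0.017,0,0,0,0],[0.051,0.0745,-0.017,0,0,0,0],[0.051,0.0745,-0.017,0,0,0,0],[0.051,0.0745,-0.017,0,0,0,0],[0.051,0.0745,-0.017,0,0,0,0],[0.051,0.0745,-0.017,0,0,0,0]]' 20
```

```text
time: 2.7
eef_pos: [0.4804, 0.2879, 0.3038]
eef_rot: [-180.0, -0.0, -0.3]
force: [1.1, 0.4, 0.6]
grip_width: 0.503
grasp_force: 0.0
```

```bash
python3 -m crank '[[0.051,0.0745,-0.017,0,0,0,-0.2],[0.051,0.0745,-0.017,0,0,0,-0.2],[0.051,0.0745,-0.017,0,0,0,-0.2],[0.051,0.0745,-0.017,0,0,0,-0.2],[0.051,0.0745,-0.017,0,0,0,-0.2],[0.051,0.0745,-0.017,0,0,0,-0.2],[0.051,0.0745,-0.017,0,0,0,-0.2],[0,0,0,0,0,0,-0.2],[0,0,0,0,0,0,-0.2]]'
python3 - <<'E'
from h import *
s=r.get_state(); print(s['eef_pos'],s['eef_rot'],s['grip_width'],s['joints'])
C=cam('wrist',s); im=r.grab_frame('wrist'); cv2.imwrite('pics/w1f.png',im[:,:,::-1])
for n in('scraper','pad','green_marker','red_marker','pointer','wheel_hub','slab','chip1','bowl'):
    print(n,[(round(float(x['p']),2),[round(float(v)) for v in x['location']]) for x in r.spot_in('wrist',n)][:6])
cv2.imwrite('pics/w1.png',cv2.resize(im[:,:,::-1],(800,600),interpolation=cv2.INTER_CUBIC))
import pickle;pickle.dump((C,s),open('w1.pkl','wb'))
E
```

```text
time: 3.6
eef_pos: [0.657, 0.0266, 0.362]
eef_rot: [180.0, 0.0, -0.5]
force: [-0.0, 0.3, 1.2]
grip_width: 0.4
grasp_force: 0.0
[0.65698619 0.02660928 0.36199246] [ 1.79997275e+02  4.27067428e-02 -4.68862450e-01] 0.39970105665348243 [ 1.92719598e+01  1.61244438e+01  1.15888856e+01 -1.18967217e-02
 -8.55055592e+01  7.02601153e+01]
scraper [(0.87, [188, 108])]
pad [(0.72, [201, 391])]
green_marker [(0.62, [107, 256])]
red_marker [(0.53, [107, 227])]
pointer [(0.66, [172, 279])]
wheel_hub [(0.79, [201, 391]), (0.25, [216, 272])]
slab [(0.69, [170, 274])]
chip1 [(0.69, [220, 272]), (0.6, [177, 242]), (0.44, [183, 277])]
bowl [(0.8, [128, 93])]
```

View pics/w1.png

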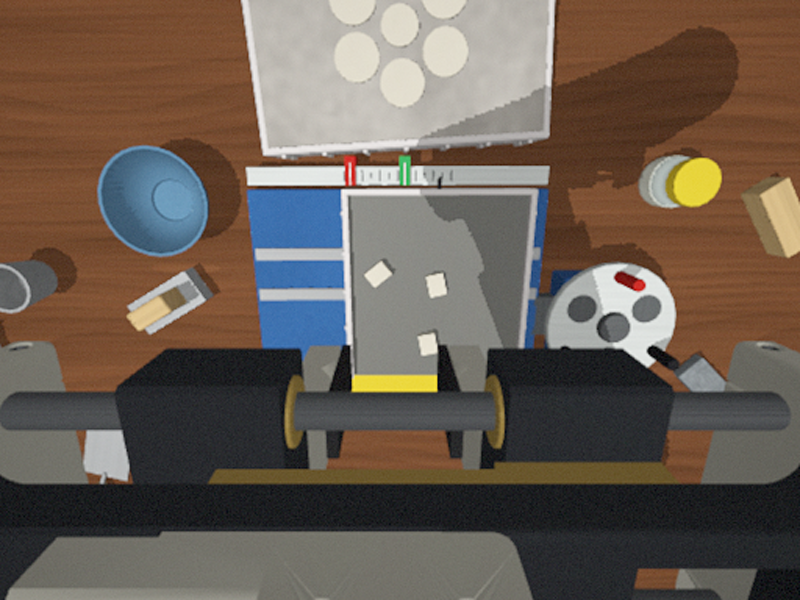

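The wrist view shows red marker (350,170), green (405,170), pointer (440,180), three chips (378,273), (437,285), (428,344), scraper at (170,300), and wheel hub (613,327) with the red handle at (635,282).

Run:
```python
from h import *
import pickle
C,s=pickle.load(open('w1.pkl','rb')); p=np.load('m.npy')
k=512/800
for n,u,z in [('green',(405,170),.034),('red',(350,170),.034),('ptr',(440,180),.052),('hub',(613,327),.07),('redtop',(638,285),.102),('redbot',(622,277),.062),('chipA',(428,344),.055),('chipB',(437,285),.055),('chipC',(378,273),.055),('lipBL',(343,190),.055),('lipBR',(538,190),.055),('scrtop',(150,312),.064),('scrbaseC',(171,300),.024),('scrR',(201,267),.024),('scrR2',(213,292),.024),('scrL',(131,305),.024),('bowl',(152,200),.05),('tin',(8,287),.05),('jar',(695,182),.065),('railL',(247,177),.03),('railR',(548,177),.03)]:
    X=onz(C,(u[0]*k,u[1]*k),z); print(n,X.round(4),W2M(p,X).round(4))
print(W2M(p,M2W(p,[(-.03,-.25,.06)])[0]),M2W(p,[(-.03,-.25,.06),(.03,-.25,.1)]))
```

```text
green [0.7365 0.0132 0.034 ] [ 0.1449 -0.0135  0.034 ]
red [0.7369 0.0745 0.034 ] [0.1451 0.0478 0.034 ]
ptr [ 0.7257 -0.0241  0.052 ] [ 0.1343 -0.0509  0.052 ]
hub [ 0.5618 -0.2247  0.07  ] [-0.0286 -0.2523  0.07  ]
redtop [ 0.6202 -0.2263  0.102 ] [ 0.0297 -0.2536  0.102 ]
redbot [ 0.6189 -0.2309  0.062 ] [ 0.0285 -0.2582  0.062 ]
chipA [ 0.5361 -0.0138  0.055 ] [-0.0553 -0.0415  0.055 ]
chipB [ 0.6093 -0.0231  0.055 ] [ 0.0179 -0.0504  0.055 ]
chipC [0.624  0.0446 0.055 ] [0.0323 0.0174 0.055 ]
lipBL [0.7162 0.0807 0.055 ] [0.1243 0.0539 0.055 ]
lipBR [ 0.7146 -0.1299  0.055 ] [ 0.1237 -0.1567  0.055 ]
scrtop [0.5822 0.3073 0.064 ] [-0.0108  0.2799  0.064 ]
scrbaseC [0.5844 0.3032 0.024 ] [-0.0085  0.2758  0.024 ]
scrR [0.6259 0.2603 0.024 ] [0.0332 0.233  0.024 ]
scrR2 [0.5943 0.2498 0.024 ] [0.0016 0.2224 0.024 ]
scrL [0.5783 0.354  0.024 ] [-0.0149  0.3266  0.024 ]
bowl [0.707  0.2914 0.05  ] [0.1141 0.2646 0.05  ]
tin [0.6095 0.4759 0.05  ] [0.0157 0.4486 0.05  ]
jar [ 0.7219 -0.2909  0.065 ] [ 0.1317 -0.3177  0.065 ]
railL [0.7303 0.1913 0.03  ] [0.1379 0.1645 0.03  ]
railR [ 0.7277 -0.1482  0.03  ] [ 0.1369 -0.175   0.03  ]
[-0.03 -0.25  0.06] [[ 0.56045957 -0.22247096  0.06      ]
 [ 0.6204589  -0.22275371  0.1       ]]
```

```bash
python3 -m crank '[[-0.0117,0.0837,0,0,0,0,-0.2],[-0.0117,0.0837,0,0,0,0,-0.2],[-0.0117,0.0837,0,0,0,0,-0.2],[-0.0117,0.0837,0,0,0,0,-0.2],[-0.0117,0.0837,0,0,0,0,-0.2],[-0.0117,0.0837,0,0,0,0,-0.2],[0,0,0.08,0,0,0,-0.2],[0,0,0.08,0,0,0,-0.2],[0,0,0.08,0,0,0,-0.2],[0,0,0.08,0,0,0,-0.2],[0,0,0.08,0,0,0,-0.2],[0,0,0.06,0,0,0,-0.2]]'
```

```text
time: 5.3
eef_pos: [0.6191, -0.2228, 0.13]
eef_rot: [-180.0, 0.1, -0.3]
force: [-0.1, 0.1, 0.1]
grip_width: 0.398
grasp_force: 0.0
```

```bash
python3 -m crank '[[0,0,0.02,0,0,0,-0.2],[0,0,0.04,0,0,0,-0.2],[0,0,0.04,0,0,0,-0.2],[0,0,0.018,0,0,0,-0.2],[0,0,0,0,0,0,-1],[0,0,0,0,0,0,-1],[0,0,0,0,0,0,-1],[0,0,0,0,0,0,-1],[0,0,0,0,0,0,-1]]' 20
```

```text
time: 6.2
eef_pos: [0.6213, -0.224, 0.0751]
eef_rot: [179.9, -0.2, -0.3]
force: [1.4, -5.6, 1.4]
grip_width: 0.152
grasp_force: 20.0
```

```bash
python3 -m crank '[[-0.00066,0.01254,0,0,0,0.016667,-1],[-0.00066,0.01254,0,0,0,0.016667,-1],[-0.00066,0.01254,0,0,0,0.016667,-1],[-0.00066,0.01254,0,0,0,0.016667,-1],[-0.00066,0.01254,0,0,0,0.016667,-1],[-0.00066,0.01254,0,0,0,0.016667,-1],[-0.00066,0.01254,0,0,0,0.016667,-1],[-0.00066,0.01254,0,0,0,0.016667,-1],[-0.00066,0.01254,0,0,0,0.016667,-1],[-0.00066,0.01254,0,0,0,0.016667,-1]]'
```

```text
time: 7.2
eef_pos: [0.5942, -0.2771, 0.0752]
eef_rot: [-179.7, -0.4, -60.5]
force: [11.3, -13.6, -8.2]
grip_width: 0.155
grasp_force: 20.0
```

```bash
python3 -m crank '[[-0.00066,0.01254,0,0,0,0.016667,-1],[-0.00066,0.01254,0,0,0,0.016667,-1],[-0.00066,0.01254,0,0,0,0.016667,-1],[-0.00066,0.01254,0,0,0,0.016667,-1],[-0.00066,0.01254,0,0,0,0.016667,-1],[-0.00066,0.01254,0,0,0,0.016667,-1],[-0.00066,0.01254,0,0,0,0.016667,-1],[-0.00066,0.01254,0,0,0,0.016667,-1],[-0.00066,0.01254,0,0,0,0.016667,-1],[-0.00066,0.01254,0,0,0,0.016667,-1],[-0.00066,0.01254,0,0,0,0.016667,-1],[0,0,0,0,0,0,-1]]'
python3 - <<'E'
from h import *
s=r.get_state(); C=cam('wrist',s); im=r.grab_frame('wrist'); cv2.imwrite('pics/w2.png',im[:,:,::-1]); sc=r.grab_frame('scene'); sd=r.grab_frame('side')
print(s['eef_pos'],s['eef_rot'],s['joints'])
a=cv2.resize(sc[200:260,240:320],(800,600),interpolation=cv2.INTER_CUBIC)[:,:,::-1]
cv2.imwrite('pics/sc2.png',sc[:,:,::-1]); cv2.imwrite('pics/sc2c.png',a)
E
```

```text
time: 8.4
eef_pos: [0.5225, -0.2734, 0.075]
eef_rot: [180.0, -0.2, -126.6]
force: [-7.7, -13.4, 6.4]
grip_width: 0.152
grasp_force: 20.0
[ 0.52253324 -0.27335928  0.0750179 ] [ 1.79998758e+02 -1.75467142e-01 -1.26585928e+02] [ -8.53133241  20.63580802 -21.20651026   0.20680206 -48.24148773
 -28.19243938]
```

View pics/sc2c.png

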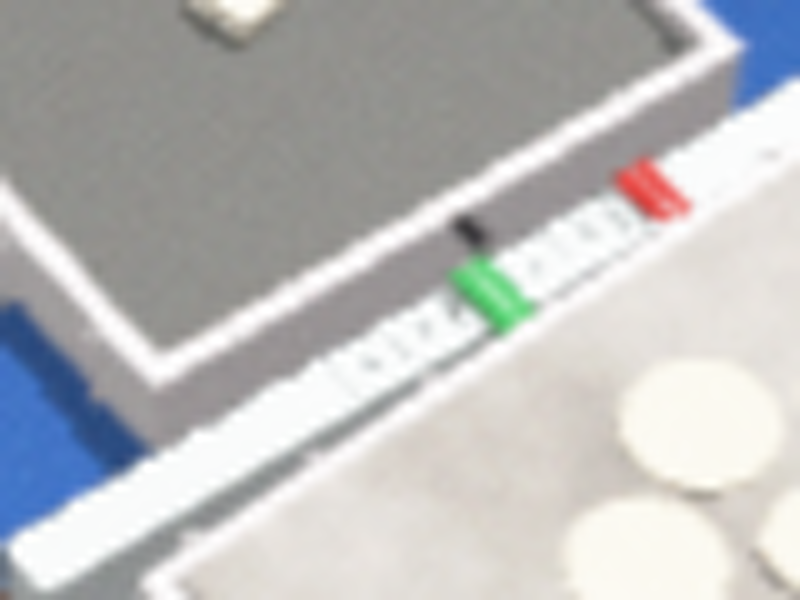

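The pointer tip is at about crop (483,246), the green line runs through (495,295), and the red one through (655,190).

Run:
```python
from h import *
p=np.load('m.npy');C=cam('scene')
for n,u,z in [('ptr',(482,243),.052),('green',(495,296),.034),('red',(654,190),.034)]:
    print(n,W2M(p,onz(C,(240+u[0]/10,200+u[1]/10),z)).round(4))
# expected pointer from wheel angle
print(-.045+.016*np.radians(126.3))
```

```text
ptr [ 0.1378 -0.0099  0.052 ]
green [ 0.1444 -0.0094  0.034 ]
red [0.1408 0.0527 0.034 ]
-0.009730386475698585
```

```bash
python3 -m crank '[[-0.00016,0.00628,0,0,0,0.00833,-1],[0,0,0,0,0,0,-1],[0,0,0,0,0,0,-0.2],[0,0,0,0,0,0,-0.2],[0,0,0,0,0,0,-0.2],[0,0,-0.06,0,0,0,-0.2],[0,0,-0.08,0,0,-0.02,-0.2],[0,0,-0.08,0,0,-0.02,0.2],[0,0,-0.08,0,0,-0.02,0.2],[0,0,-0.08,0,0,-0.02,0.2],[0,0,-0.08,0,0,-0.02,0.2],[0,0,-0.08,0,0,-0.01,0.2]]'
```

```text
time: 9.75
eef_pos: [0.522, -0.2686, 0.3454]
eef_rot: [-180.0, 0.0, -89.4]
force: [0.6, -0.7, -0.5]
grip_width: 0.598
grasp_force: 0.0
```

```bash
python3 -m crank '[[-0.08,-0.0307,0,0,0,0,0.2],[-0.08,-0.0307,0,0,0,0,0.2],[-0.08,-0.0307,0,0,0,0,0.2],[-0.08,-0.0307,0,0,0,0,0.2],[-0.08,-0.0307,0,0,0,0,0.2],[-0.08,-0.0307,0,0,0,0,0.2],[-0.08,-0.0307,0,0,0,0,0.2],[-0.08,-0.0307,0,0,0,0,0.2],[-0.08,-0.0307,0,0,0,0,0.2],[0,0,0,0,0,0,0.2],[0,0,0,0,0,0,0.2]]'
python3 - <<'E'
from h import *
import pickle
s=r.get_state(); print(s['eef_pos'],s['eef_rot'])
C=cam('wrist',s); im=r.grab_frame('wrist'); pickle.dump((C,im),open('w3.pkl','wb'))
cv2.imwrite('pics/w3.png',cv2.resize(im[:,:,::-1],(800,600),interpolation=cv2.INTER_CUBIC))
E
```

```text
time: 10.85
eef_pos: [0.6585, 0.0931, 0.3426]
eef_rot: [179.9, -0.0, -89.6]
force: [0.0, -0.2, 0.0]
grip_width: 0.599
grasp_force: 0.0
[0.65851844 0.09310026 0.3426434 ] [ 1.79918373e+02 -1.50181505e-02 -8.95980942e+01]
```

View pics/w3.png

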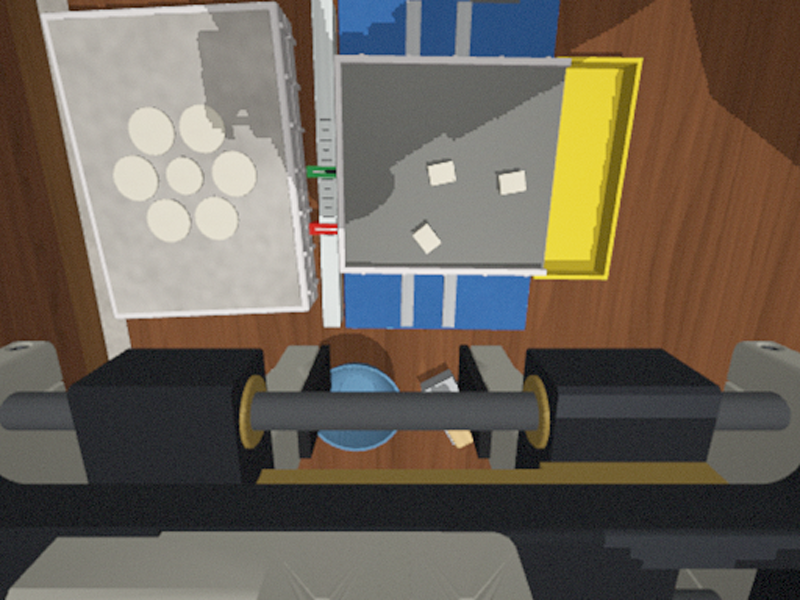

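The slab now stands behind the trough with the pointer close to green (about (330,173)). I'll zoom in there.

Run:
```python
from h import *
import pickle
C,im=pickle.load(open('w3.pkl','rb'))
cv2.imwrite('pics/w3c.png',cv2.resize(im[95:155,190:250,::-1],(600,600),interpolation=cv2.INTER_CUBIC))
```

```text
(no output)
```

View pics/w3c.png

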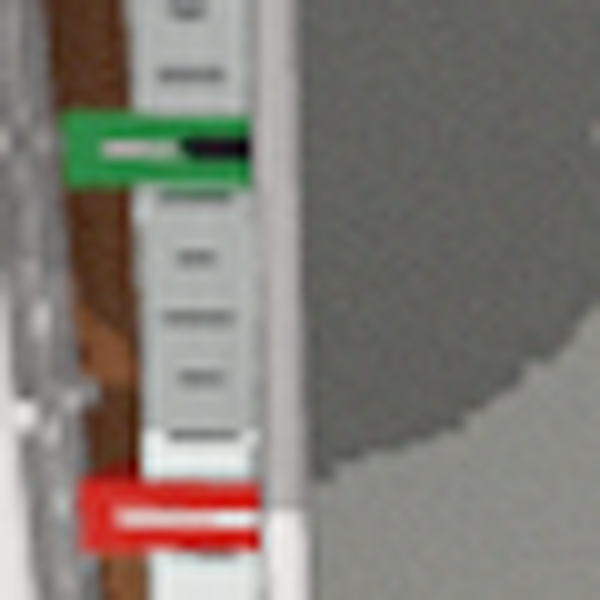

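The pointer sits on green's white line (crop (215,147) against (140,149)). Next I'll compute the remaining geometry.

```bash
python3 - <<'E'
from h import *
import pickle
C,im=pickle.load(open('w3.pkl','rb'));p=np.load('m.npy');k=512/800
z=lambda x,y:(190+x/10,95+y/10)
Z=lambda x,y:(x*k,y*k)
for n,u,h in [('ptr',z(190,147),.052),('green',z(140,149),.034),('red',z(160,518),.034),
 ('lipBR',Z(338,61),.055),('lipBL',Z(343,271),.055),('slabFR',Z(568,62),.045),('slabFL',Z(545,268),.045),
 ('trFR',Z(641,58),.032),('trFL',Z(607,278),.032),('chipA',Z(512,181),.055),('chipB',Z(441,171),.055),('chipC',Z(427,237),.055),
 ('s1',Z(420,381),.024),('s2',Z(446,368),.024),('scrTopEnd',Z(460,441),.064)]:
    X=onz(C,u,h);print(n,X.round(4),W2M(p,X).round(4))
E
python3 - <<'E'
from h import *
S,D=cam('scene'),cam('side')
for c,C in(('scene',S),('side',D)):
    im=r.grab_frame(c)
    for n in('scraper','pad'):
        for d in r.silhouettes(c,n)[:1]:
            m=d['mask']; mm=np.argwhere(m)[:,::-1].astype(np.float32); print(c,n,round(float(d['p']),2),m.sum(),cv2.minAreaRect(mm), onz(C,mm.mean(0),.003 if n=='pad' else .025).round(4))
E
```

```text
ptr [0.7274 0.0146 0.052 ] [ 0.1358 -0.0121  0.052 ]
green [0.7385 0.0149 0.034 ] [ 0.147  -0.0118  0.034 ]
red [0.7377 0.0763 0.034 ] [0.1458 0.0496 0.034 ]
lipBR [ 0.7123 -0.0864  0.055 ] [ 0.1212 -0.1132  0.055 ]
lipBL [0.7129 0.1187 0.055 ] [0.1209 0.0919 0.055 ]
slabFR [ 0.4887 -0.0897  0.045 ] [-0.1023 -0.1175  0.045 ]
slabFL [0.4888 0.116  0.045 ] [-0.1033  0.0881  0.045 ]
trFR [ 0.4111 -0.0969  0.032 ] [-0.18   -0.1251  0.032 ]
trFL [0.411  0.1301 0.032 ] [-0.1812  0.1018  0.032 ]
chipA [0.5365 0.0226 0.055 ] [-0.0551 -0.005   0.055 ]
chipB [0.61   0.0133 0.055 ] [ 0.0184 -0.014   0.055 ]
chipC [0.6223 0.0809 0.055 ] [0.0304 0.0537 0.055 ]
s1 [0.6231 0.2675 0.024 ] [0.0304 0.2402 0.024 ]
s2 [0.591  0.2492 0.024 ] [-0.0016  0.2218  0.024 ]
scrTopEnd [0.5756 0.3267 0.064 ] [-0.0174  0.2992  0.064 ]
scene scraper 0.63 357 ((330.1731262207031, 160.54144287109375), (13.898764610290527, 27.797529220581055), 24.77513885498047) [0.5847 0.3072 0.025 ]
scene pad 0.66 570 ((297.7702941894531, 140.37835693359375), (20.110841751098633, 33.59556579589844), 54.462318420410156) [0.4242 0.3043 0.003 ]
side scraper 0.93 558 ((213.05706787109375, 274.9899597167969), (34.872920989990234, 17.146820068359375), 79.99201965332031) [0.5803 0.3189 0.025 ]
side pad 0.69 1341 ((267.9048767089844, 294.2330017089844), (34.349491119384766, 40.9240608215332), 10.124671936035156) [0.4259 0.312  0.003 ]
```

```bash
python3 -m crank '[[-0.0849,0.0353,0.0123,0,0,0,0.2],[-0.0849,0.0353,0.0123,0,0,0,0.2],[-0.0849,0.0353,0.0123,0,0,0,0.2],[-0.0849,0.0353,0.0123,0,0,0,0.2],[-0.0849,0.0353,0.0123,0,0,0,0.2],[-0.0849,0.0353,0.0123,0,0,0,0.2],[-0.0849,0.0353,0.0123,0,0,0,0.2],[0,0,0,0,0,-0.0199,0.2],[0,0,0,0,0,-0.0199,0.2],[0,0,0,0,0,-0.0199,0.2],[0,0,0,0,0,-0.0199,0.2],[0,0,0,0,0,0,0.2]]'
python3 - <<'E'
from h import *
import pickle
s=r.get_state(); print(s['eef_pos'],s['eef_rot'])
C=cam('wrist',s); im=r.grab_frame('wrist'); pickle.dump((C,im),open('w4.pkl','wb'))
d=r.silhouettes('wrist','scraper'); print([(x['p'],x['location']) for x in d]); 
cv2.imwrite('pics/w4.png',cv2.resize(im[:280,80:432,::-1],(754,600),interpolation=cv2.INTER_CUBIC))
E
```

```text
time: 12.4
eef_pos: [0.5338, 0.3877, 0.3008]
eef_rot: [-180.0, 0.0, -61.0]
force: [0.3, -0.6, 0.9]
grip_width: 0.602
grasp_force: 0.0
[0.53380139 0.38765771 0.30080323] [-1.79976301e+02  9.80915999e-03 -6.10017501e+01]
[(0.58, [97.2, 247.7]), (0.37, [141.9, 333.0])]
```

View pics/w4.png

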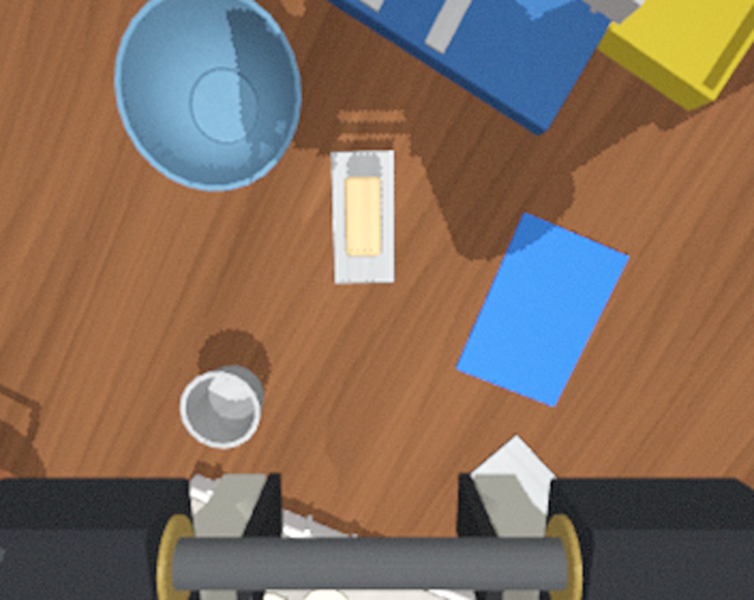

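The scraper is nearly aligned with the tool: handle (345–381, 177–256) and base corners (332,151) to (394,283). Pad corners are (525,212), (629,256), (556,407), (457,369).

Run:
```python
from h import *
import pickle
C,im=pickle.load(open('w4.pkl','rb')); k=2.1424
def q(pts,h): return np.array([onz(C,(80+x/k,y/k),h) for x,y in pts])
for n,pts,h in [('base',[(332,151),(393,150),(394,283),(335,284)],.024),('handle',[(345,177),(381,177),(381,256),(346,256)],.064),('pad',[(525,212),(629,256),(556,407),(457,369)],.003),('bowl',[(116,90),(301,100)],.05)]:
    X=q(pts,h); print(n,X.mean(0).round(4)); e=np.diff(np.r_[X,X[:1]],axis=0)[:,:2]; print([(round(float(np.hypot(*v)),4),round(float(np.degrees(np.arctan2(v[1],v[0]))),1)) for v in e])
```

```text
base [0.5801 0.3109 0.024 ]
[(0.0427, -150.1), (0.0912, 120.2), (0.0439, 30.0), (0.0913, -60.6)]
handle [0.5799 0.3109 0.064 ]
[(0.0232, -151.0), (0.0492, 119.4), (0.0234, 29.0), (0.0492, -60.9)]
pad [0.4231 0.3049 0.003 ]
[(0.0886, -172.2), (0.1293, 98.6), (0.0896, 7.9), (0.1296, -81.8)]
bowl [0.7029 0.2934 0.05  ]
[(0.1184, -153.8), (0.1184, 26.2)]
```

```bash
python3 -m crank '[[0.0597,-0.0021,0,0,0,0,0.2],[0.0597,-0.0021,0,0,0,-0.0017,0.2],[0.0597,-0.0021,0,0,0,0,0.2],[0,0,0.08,0,0,0,0.2],[0,0,0.08,0,0,0,0.2],[0,0,0.08,0,0,0,0.2],[0,0,0.08,0,0,0,0.2],[0,0,0.08,0,0,0,0.2],[0,0,0.06,0,0,0,0.2],[0,0,0.04,0,0,0,0.2],[0,0,0.03,0,0,0,0.2],[0,0,0.012,0,0,0,0.2]]'
```

```text
time: 13.7
eef_pos: [0.5796, 0.3108, 0.0281]
eef_rot: [179.9, -0.0, -60.6]
force: [0.0, 0.3, 0.0]
grip_width: 0.6
grasp_force: 0.0
```

```bash
python3 - <<'E'
from h import *
im=r.grab_frame('side'); print([(x['p'],x['location']) for x in r.spot_in('side','scraper')])
E
python3 -m crank '[[0,0,0,0,0,0,0.2],[0,0,0,0,0,0,-1],[0,0,0,0,0,0,-1],[0,0,0,0,0,0,-1],[0,0,0,0,0,0,-1],[0,0,0,0,0,0,-1],[0,0,0,0,0,0,-1]]' 40
```

```text
[(0.84, [277.3, 212.2])]
time: 14.5
eef_pos: [0.5804, 0.3117, 0.0299]
eef_rot: [-179.9, 0.0, -60.5]
force: [1.1, 1.1, 1.9]
grip_width: 0.275
grasp_force: 40.0
```

```bash
python3 -m crank '[[0,0,-0.04,0,0,0,-1],[0,0,-0.08,0,0,0,-1],[0,0,-0.08,0,0,0,-1],[0,0,-0.06,0,0,0.0207,-1],[0,0,0,0,0,0.0207,-1],[0,0,0,0,0,0.0207,-1],[0,0,0,0,0,0.0207,-1],[0.086,-0.0267,0,0,0,0,-1],[0.086,-0.0267,0,0,0,0,-1],[0.086,-0.0267,0,0,0,0,-1],[0.086,-0.0267,0,0,0,0,-1],[0.086,-0.0267,0,0,0,0,-1]]'
```

```text
time: 15.7
eef_pos: [0.6451, 0.0943, 0.1587]
eef_rot: [179.9, -0.0, -90.3]
force: [1.6, -0.7, -3.5]
grip_width: 0.272
grasp_force: 40.0
```

```bash
python3 -m crank '[[0.086,-0.0267,0,0,0,0,-1],[0.06,-0.018,0,0,0,0,-1],[0.026,-0.0087,0,0,0,0,-1],[0,0,0,0,0,0,-1],[0,0,0,0,0,0,-1]]'
python3 - <<'E'
from h import *
s=r.get_state();print(s['eef_pos'],s['eef_rot'])
im=r.grab_frame('scene'); im2=r.grab_frame('side')
a=cv2.resize(im[140:260,180:340,::-1],(640,480),interpolation=cv2.INTER_CUBIC); cv2.imwrite('pics/s5.png',a)
E
```

```text
time: 16.2
eef_pos: [0.6714, 0.0101, 0.1588]
eef_rot: [179.9, 0.0, -90.3]
force: [-0.3, 0.1, -3.9]
grip_width: 0.271
grasp_force: 40.0
[0.67142331 0.01011165 0.15878029] [ 1.79921971e+02  6.13015977e-03 -9.03121921e+01]
```

View pics/s5.png

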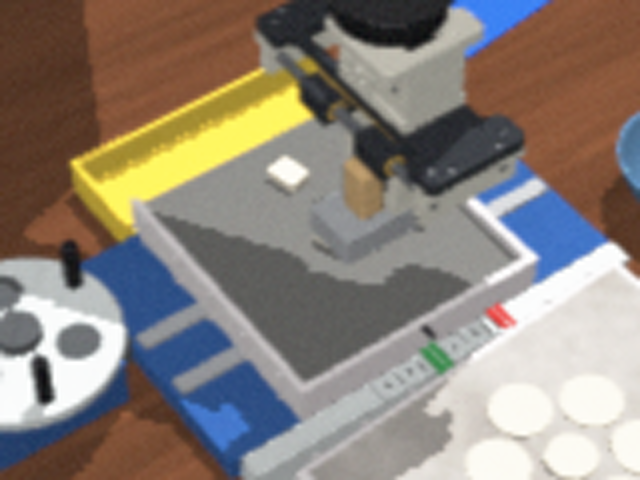

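The scraper is held upright above the slab, behind chip B. I'll lower it.

```bash
python3 -m crank '[[0,0,0.06,0,0,0,-1],[0,0,0.06,0,0,0,-1],[0,0,0.03,0,0,0,-1],[0,0,0.01,0,0,0,-1],[0,0,0.004,0,0,0,-1],[0,0,0,0,0,0,-1]]'
```

```text
time: 16.9
eef_pos: [0.6728, 0.0103, 0.0786]
eef_rot: [-179.9, 0.0, -90.2]
force: [1.1, 0.1, -2.9]
grip_width: 0.272
grasp_force: 40.0
```

```bash
python3 -m crank '[[0,0,0.002,0,0,0,-1],[0,0,0.002,0,0,0,-1],[0,0.02,0,0,0,0,-1],[0,0.02,0,0,0,0,-1],[0,0.02,0,0,0,0,-1],[0,0.02,0,0,0,0,-1],[0,0.02,0,0,0,0,-1],[0,0.02,0,0,0,0,-1],[0,0.02,0,0,0,0,-1],[0,0.02,0,0,0,0,-1]]'
```

```text
time: 17.9
eef_pos: [0.5913, 0.0103, 0.0756]
eef_rot: [-180.0, 0.0, -90.3]
force: [1.2, 0.7, -2.7]
grip_width: 0.27
grasp_force: 40.0
```

```bash
python3 -m crank '[[0,0.02,0,0,0,0,-1],[0,0.02,0,0,0,0,-1],[0,0.02,0,0,0,0,-1],[0,0.02,0,0,0,0,-1],[0,0.02,0,0,0,0,-1],[0,0.02,0,0,0,0,-1],[0,0.02,0,0,0,0,-1],[0,0.02,0,0,0,0,-1],[0,0.02,0,0,0,0,-1],[0,0,0,0,0,0,-1]]'
python3 - <<'E'
from h import *
im=r.grab_frame('scene'); im2=r.grab_frame('side')
a=cv2.resize(im[140:260,180:340,::-1],(400,300),interpolation=cv2.INTER_CUBIC); b=cv2.resize(im2[140:260,190:350,::-1],(400,300),interpolation=cv2.INTER_CUBIC);cv2.imwrite('pics/s6.png',np.vstack([a,b]))
E
```

```text
time: 18.9
eef_pos: [0.5004, 0.0106, 0.0755]
eef_rot: [180.0, -0.0, -90.3]
force: [-0.1, 0.4, -2.7]
grip_width: 0.272
grasp_force: 40.0
```

View pics/s6.png

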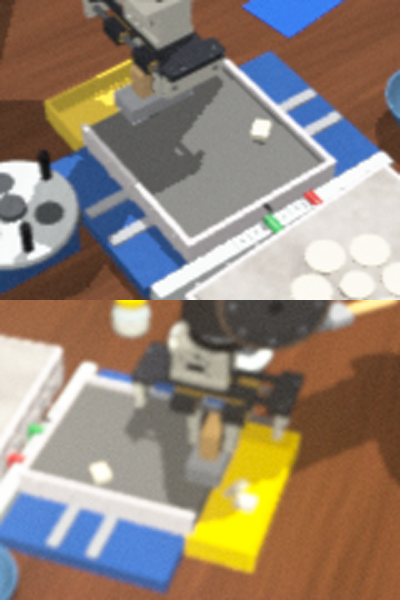

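Chips A and B are in the trough, and only C is left on the slab, undisturbed. Next is the second pass.

```bash
python3 -m crank '[[0,0,-0.04,0,0,0,-1],[0,0,-0.05,0,0,0,-1],[-0.025,-0.088,0,0,0,0,-1],[-0.025,-0.088,0,0,0,0,-1],[-0.025,-0.088,0,0,0,0,-1],[-0.024,-0.08,0,0,0,0,-1],[0,0,0,0,0,0,-1],[0,0,0.05,0,0,0,-1],[0,0,0.03,0,0,0,-1],[0,0,0.007,0,0,0,-1],[0,0,0.002,0,0,0,-1]]'
```

```text
time: 20.1
eef_pos: [0.6739, 0.0592, 0.0756]
eef_rot: [179.9, -0.0, -90.3]
force: [-0.1, -0.2, -3.6]
grip_width: 0.275
grasp_force: 40.0
```

```bash
python3 -m crank '[[0,0.02,0,0,0,0,-1],[0,0.02,0,0,0,0,-1],[0,0.02,0,0,0,0,-1],[0,0.02,0,0,0,0,-1],[0,0.02,0,0,0,0,-1],[0,0.02,0,0,0,0,-1],[0,0.02,0,0,0,0,-1],[0,0.02,0,0,0,0,-1],[0,0.02,0,0,0,0,-1]]'
```

```text
time: 21.0
eef_pos: [0.5834, 0.0598, 0.076]
eef_rot: [-180.0, -0.0, -90.3]
force: [-0.3, -0.9, -2.5]
grip_width: 0.268
grasp_force: 40.0
```

```bash
python3 -m crank '[[0,0.02,0,0,0,0,-1],[0,0.02,0,0,0,0,-1],[0,0.02,0,0,0,0,-1],[0,0.02,0,0,0,0,-1],[0,0.02,0,0,0,0,-1],[0,0.02,0,0,0,0,-1],[0,0.02,0,0,0,0,-1],[0,0.02,0,0,0,0,-1],[0,0,0,0,0,0,-1],[0,0,-0.04,0,0,0,-1],[0,0,-0.08,0,0,0,-1],[0,0,-0.06,0,0,0,-1]]'
```

```text
time: 22.2
eef_pos: [0.5048, 0.0603, 0.1678]
eef_rot: [-180.0, -0.0, -90.2]
force: [1.6, -0.0, -2.3]
grip_width: 0.267
grasp_force: 40.0
```

```bash
python3 -m crank '[[-0.0815,0.0272,0,0,0,0,-1],[-0.0815,0.0272,0,0,0,0,-1],[-0.0815,0.0272,0,0,0,0,-1],[-0.0815,0.0272,0,0,0,0,-1],[-0.0815,0.0272,0,0,0,0,-1],[-0.0815,0.0272,0,0,0,0,-1],[0,0,0,0,0,-0.0114,-1],[0,0,0,0,0,-0.0114,-1],[0,0,0.06,0,0,0,-1],[0,0,0,0,0,0,-1]]'
python3 - <<'E'
from h import *
s=r.get_state();print(s['eef_pos'],s['eef_rot'])
im=r.grab_frame('scene'); im2=r.grab_frame('wrist')
a=cv2.resize(im[120:270,180:380,::-1],(600,450),interpolation=cv2.INTER_CUBIC)
cv2.imwrite('pics/w7.png',im2[:,:,::-1]);cv2.imwrite('pics/s7.png',a)
E
```

```text
time: 23.2
eef_pos: [0.4221, 0.3036, 0.133]
eef_rot: [179.7, -0.2, -82.1]
force: [-0.7, -0.5, -4.8]
grip_width: 0.274
grasp_force: 40.0
[0.42213226 0.30357063 0.13304799] [179.74334676  -0.19842699 -82.10302004]
```

View pics/s7.png

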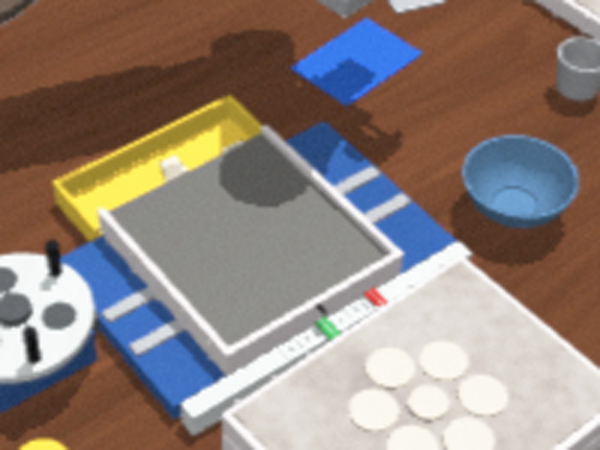

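View pics/w7.png

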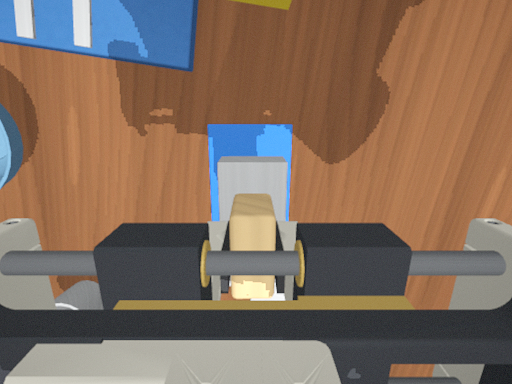

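The slab is clean and the chips lie in the trough. The scraper hangs squarely over the pad, so I'll lower it.

```bash
python3 -m crank '[[0,0,0.06,0,0,0,-1],[0,0,0.06,0,0,0,-1],[0,0,0.04,0,0,0,-1],[0,0,0.02,0,0,0,-1],[0,0,0.01,0,0,0,-1],[0,0,0.006,0,0,0,-1],[0,0,0,0,0,0,-1]]'
```

```text
time: 24.0
eef_pos: [0.4242, 0.3056, 0.0387]
eef_rot: [-180.0, 0.0, -82.1]
force: [-0.2, 0.6, -2.9]
grip_width: 0.269
grasp_force: 40.0
```

```bash
python3 -m crank '[[0,0,0.004,0,0,0,-1],[0,0,0.004,0,0,0,-1],[0,0,0,0,0,0,-1]]'; python3 -m crank '[[0,0,0.002,0,0,0,-1],[0,0,0,0,0,0,-1]]'
```

```text
time: 24.3
eef_pos: [0.4238, 0.3051, 0.0341]
eef_rot: [-180.0, 0.0, -82.1]
force: [0.1, -0.3, -1.2]
grip_width: 0.27
grasp_force: 40.0
time: 24.5
eef_pos: [0.4238, 0.3051, 0.033]
eef_rot: [180.0, -0.0, -82.1]
force: [0.1, -0.2, -2.5]
grip_width: 0.269
grasp_force: 40.0
```

```bash
python3 -m crank '[[0,0,0.002,0,0,0,-1],[0,0,0,0,0,0,-1]]'
```

```text
time: 24.7
eef_pos: [0.4239, 0.3052, 0.0328]
eef_rot: [-180.0, 0.0, -82.0]
force: [-3.5, -1.4, 6.6]
grip_width: 0.272
grasp_force: 40.0
```

```bash
python3 -m crank '[[0,0,0,0,0,0,0.2],[0,0,0,0,0,0,0.2],[0,0,0,0,0,0,0.2],[0,0,-0.08,0,0,0,0.2],[0,0,-0.08,0,0,0,0.2],[0,0,-0.08,0,0,-0.0221,0.2],[0,0,-0.08,0,0,-0.0221,0.2],[0,0,-0.08,0,0,-0.0221,0.2],[0,0,-0.08,0,0,-0.0221,0.2],[0,0,-0.08,0,0,-0.0221,0.2],[0,0,0,0,0,-0.0221,0.2],[0,0,0,0,0,-0.0221,0.2]]'
```

```text
time: 25.9
eef_pos: [0.4241, 0.3056, 0.3136]
eef_rot: [-179.8, -0.0, -26.0]
force: [0.2, -0.0, -0.8]
grip_width: 0.6
grasp_force: 0.0
```

```bash
python3 -m crank '[[0,0,0,0,0,-0.0221,-0.2],[0,0,0,0,0,-0.0221,-0.2],[0.0448,0.0762,0,0,0,0,-0.2],[0.0448,0.0762,0,0,0,0,-0.2],[0.0448,0.0762,0,0,0,0,-0.2],[0.0448,0.0762,0,0,0,0,-0.2],[0.0448,0.0762,0,0,0,0,-0.2],[0.0448,0.0762,0,0,0,0,-0.2],[0.0448,0.0762,0,0,0,0,-0.2],[0.0448,0.0762,0,0,0,0,-0.2],[0.0448,0.0762,0,0,0,0,-0.2],[0.0448,0.0762,0,0,0,0,-0.2]]'
python3 - <<'E'
from h import *
import pickle
s=r.get_state(); print(s['eef_pos'],s['eef_rot'],s['joints'][5])
C=cam('wrist',s); im=r.grab_frame('wrist'); pickle.dump((C,im),open('w8.pkl','wb'))
cv2.imwrite('pics/w8.png',im[:,:,::-1])
E
```

```text
time: 27.1
eef_pos: [0.5753, -0.1121, 0.312]
eef_rot: [-180.0, -0.0, -10.5]
force: [0.2, 1.1, 0.6]
grip_width: 0.403
grasp_force: 0.0
[ 0.57525162 -0.11210073  0.31201428] [-1.79996594e+02 -1.30284367e-02 -1.04590328e+01] 71.46456198756955
```

View pics/w8.png

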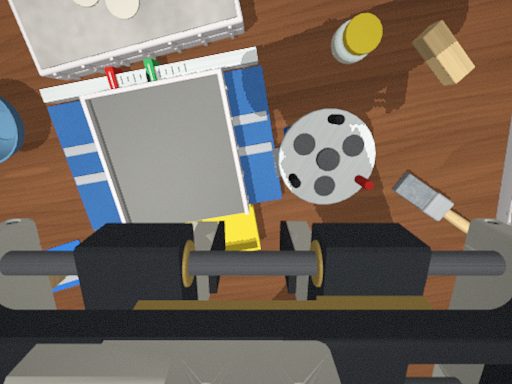

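The handles show: black at (337,119), black at (294,181), red at (364,183), hub at (327,158).

Run:
```python
from h import *
import pickle
C,im=pickle.load(open('w8.pkl','rb'))
h=onz(C,(327,158),.07); print('hub',h)
for u in [(338,119),(292,183),(368,184)]:
    X=onz(C,u,.102); d=X-h; print(X.round(4),np.hypot(*d[:2]),np.degrees(np.arctan2(d[1],d[0])))
s=r.get_state(); R_=R.from_euler('xyz',s['eef_rot'],degrees=True).as_matrix()
t=np.array([.6200,-.2345,.073]); print('tool shift units',(R_.T@(t-s['eef_pos'])/.5).round(4))
```

```text
hub [ 0.56283844 -0.2250864   0.07      ]
[ 0.6194 -0.237   0.102 ] 0.05775150336369891 -11.892328318139612
[ 0.543  -0.1644  0.102 ] 0.06385955961799325 108.08042273423591
[ 0.5219 -0.2709  0.102 ] 0.061412825255047834 -131.80499049461986
tool shift units [0.129  0.2142 0.4768]
```

```bash
python3 -m crank '[[0.0435,0.0726,0,0,0,0,-0.2],[0.0435,0.0726,0,0,0,0,-0.2],[0.0435,0.0726,0,0,0,0,-0.2],[0,0,0.08,0,0,0.0039,-0.2],[0,0,0.08,0,0,0,-0.2],[0,0,0.08,0,0,0,-0.2],[0,0,0.08,0,0,0,-0.2],[0,0,0.05,0,0,0,-0.2],[0,0,0.04,0,0,0,-0.2],[0,0,0.04,0,0,0,-0.2],[0,0,0.02,0,0,0,-0.2],[0,0,0.006,0,0,0,-0.2]]'
```

```text
time: 28.35
eef_pos: [0.6186, -0.229, 0.0727]
eef_rot: [180.0, 0.1, -11.9]
force: [0.5, 0.0, -0.3]
grip_width: 0.4
grasp_force: 0.0
```

```bash
python3 -m crank '[[0,0,0,0,0,0,-1],[0,0,0,0,0,0,-1],[0,0,0,0,0,0,-1],[0,0,0,0,0,0,-1],[0,0,0,0,0,0,-1]]' 20
```

```text
time: 28.85
eef_pos: [0.6195, -0.2294, 0.0748]
eef_rot: [180.0, -0.1, -11.9]
force: [-1.8, -3.1, 1.9]
grip_width: 0.152
grasp_force: 20.0
```

```bash
python3 -m crank '[[0.00077,0.01253,0,0,0,0.016667,-1],[0.00077,0.01253,0,0,0,0.016667,-1],[0.00077,0.01253,0,0,0,0.016667,-1],[0.00077,0.01253,0,0,0,0.016667,-1],[0.00077,0.01253,0,0,0,0.016667,-1],[0.00077,0.01253,0,0,0,0.016667,-1],[0.00077,0.01253,0,0,0,0.016667,-1],[0.00077,0.01253,0,0,0,0.016667,-1],[0.00077,0.01253,0,0,0,0.016667,-1],[0.00077,0.01253,0,0,0,0.016667,-1],[0.00077,0.01253,0,0,0,0.016667,-1],[0.00077,0.01253,0,0,0,0.016667,-1]]'
```

```text
time: 30.05
eef_pos: [0.5756, -0.2837, 0.0749]
eef_rot: [-179.7, -0.2, -84.1]
force: [6.1, -10.0, -7.7]
grip_width: 0.156
grasp_force: 20.0
```

```bash
python3 -m crank '[[0.00077,0.01253,0,0,0,0.016667,-1],[0.00077,0.01253,0,0,0,0.016667,-1],[0.00077,0.01253,0,0,0,0.016667,-1],[0.00077,0.01253,0,0,0,0.016667,-1],[0.00077,0.01253,0,0,0,0.016667,-1],[0.00077,0.01253,0,0,0,0.016667,-1],[0.00077,0.01253,0,0,0,0.016667,-1],[0.00077,0.01253,0,0,0,0.016667,-1],[0.00077,0.01253,0,0,0,0.016667,-1],[0.00077,0.01253,0,0,0,0.016667,-1],[0.00077,0.01253,0,0,0,0.016667,-1],[0.00077,0.01253,0,0,0,0.016667,-1]]'
```

```text
time: 31.25
eef_pos: [0.5086, -0.255, 0.0748]
eef_rot: [-179.9, 0.1, -156.1]
force: [2.0, -5.8, -2.4]
grip_width: 0.155
grasp_force: 20.0
```

```bash
python3 -m crank '[[0.00077,0.01253,0,0,0,0.016667,-1],[0.00077,0.01253,0,0,0,0.016667,-1],[0.00077,0.01253,0,0,0,0.016667,-1],[0.00077,0.01253,0,0,0,0.016667,-1],[0.00077,0.01253,0,0,0,0.016667,-1],[0.00077,0.01253,0,0,0,0.016667,-1],[0.00077,0.01253,0,0,0,0.016667,-1],[0.00077,0.01253,0,0,0,0.016667,-1],[0.00077,0.01253,0,0,0,0.016667,-1],[0.00077,0.01253,0,0,0,0.016667,-1],[0.00077,0.01253,0,0,0,0.016667,-1],[0,0,0,0,0,0,-1]]'
python3 - <<'E'
from h import *
s=r.get_state(); print(s['eef_pos'],s['eef_rot'],s['joints'][5])
h=np.array([.562,-.224]); d=s['eef_pos'][:2]-h; a=np.degrees(np.arctan2(d[1],d[0])); print(a,np.hypot(*d)); print('wheel deg est', -120-a if a<0 else 360-a-120)
im=r.grab_frame('scene')
cv2.imwrite('pics/s9.png',cv2.resize(im[190:250,250:330,::-1],(800,600),interpolation=cv2.INTER_CUBIC))
E
```

```text
time: 32.45
eef_pos: [0.5144, -0.189, 0.0748]
eef_rot: [179.8, 0.3, 138.0]
force: [8.3, -7.5, -10.2]
grip_width: 0.152
grasp_force: 20.0
[ 0.51443938 -0.18904086  0.07482373] [179.80229406   0.31456509 137.98079536] -132.43882992231093
143.68248062631451 0.059026727036071466
wheel deg est 96.31751937368549
```

View pics/s9.png

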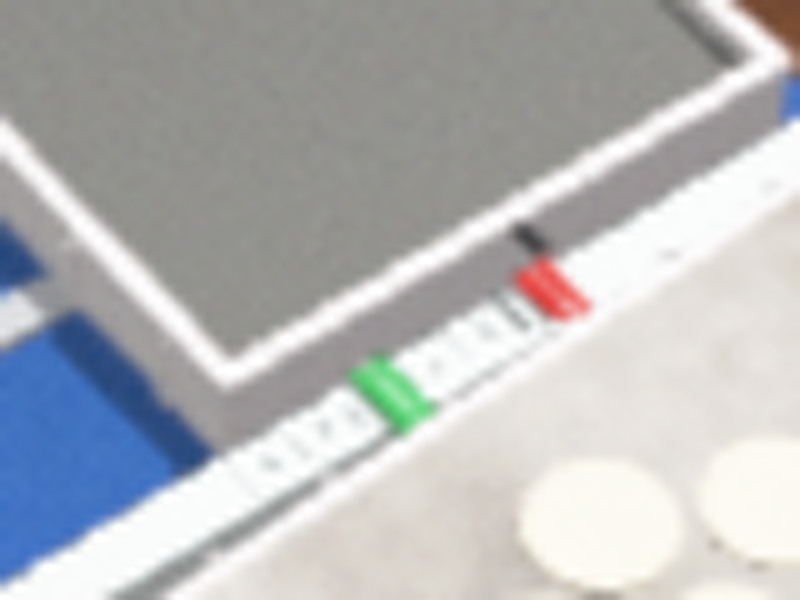

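Run:
```python
from h import *
p=np.load('m.npy');C=cam('scene')
for n,u,z in [('ptr',(542,247),.052),('red',(556,290),.034),('green',(396,395),.034)]:
    print(n,W2M(p,onz(C,(250+u[0]/10,190+u[1]/10),z)).round(4))
```

```text
ptr [0.137  0.0497 0.052 ]
red [0.1412 0.0531 0.034 ]
green [ 0.1443 -0.0089  0.034 ]
```

```bash
python3 -m crank '[[0.00077,0.01253,0,0,0,0.016667,-1],[0.0008,0.0131,0,0,0,0.0175,-1],[0,0,0,0,0,0,-1],[0,0,0,0,0,0,-1],[0,0,0,0,0,0,-0.2],[0,0,0,0,0,0,-0.2],[0,0,0,0,0,0,-0.2],[0,0,-0.06,0,0,0,-0.2],[0,0,-0.08,0,0,-0.02,-0.2],[0,0,-0.08,0,0,-0.02,-0.2],[0,0,-0.08,0,0,-0.02,-0.2],[0,0,-0.08,0,0,-0.02,-0.2]]'
```

```text
time: 33.7
eef_pos: [0.5187, -0.179, 0.266]
eef_rot: [180.0, 0.0, 154.9]
force: [0.7, 0.2, -0.2]
grip_width: 0.399
grasp_force: 0.0
```

```bash
python3 -m crank '[[0,0,-0.012,0,0,-0.0236,0],[0,0,-0.012,0,0,-0.0236,0],[0,0,-0.012,0,0,-0.0236,0],[0,0,-0.012,0,0,-0.0236,0],[0,0,-0.012,0,0,-0.0236,0],[0,0,-0.012,0,0,-0.0236,0],[0,0,-0.012,0,0,-0.0236,0],[0,0,-0.012,0,0,-0.0236,0],[0,0,-0.012,0,0,-0.0236,0],[0,0,-0.012,0,0,-0.0236,0],[0,0,-0.012,0,0,-0.0236,0],[0,0,-0.012,0,0,-0.0236,0]]'
```

```text
time: 34.9
eef_pos: [0.5189, -0.1789, 0.3364]
eef_rot: [-180.0, 0.0, -103.0]
force: [-0.3, 0.4, 0.0]
grip_width: 0.498
grasp_force: 0.0
```

```bash
python3 -m crank '[[0,0,0,0,0,-0.018,0],[0,0,0,0,0,-0.018,0],[-0.0828,-0.035,0,0,0,0,0],[-0.0828,-0.035,0,0,0,0,0],[-0.0828,-0.035,0,0,0,0,0],[-0.0828,-0.035,0,0,0,0,0],[-0.0828,-0.035,0,0,0,0,0],[-0.0828,-0.035,0,0,0,0,0],[-0.0828,-0.035,0,0,0,0,0],[-0.0828,-0.035,0,0,0,0,0],[0,0,0,0,0,0,0],[0,0,0,0,0,0,0]]'
python3 - <<'E'
from h import *
import pickle
s=r.get_state(); print(s['eef_pos'],s['eef_rot'])
C=cam('wrist',s); im=r.grab_frame('wrist'); pickle.dump((C,im),open('w10.pkl','wb'))
hsv=cv2.cvtColor(im,cv2.COLOR_RGB2HSV); red=((hsv[...,0]<8)|(hsv[...,0]>172))&(hsv[...,1]>190)&(hsv[...,2]>130)
ys,xs=np.nonzero(red[:220]); cy,cx=int(np.median(ys)),int(np.median(xs)); print(cx,cy,len(ys))
z=cv2.resize(im[cy-25:cy+25,cx-20:cx+40,::-1],(600,500),interpolation=cv2.INTER_CUBIC)
o=cv2.resize(im[:,:,::-1],(0,0),fx=.85,fy=.85); o=o[:230]; o=np.vstack([z,cv2.copyMakeBorder(o,0,0,0,max(0,600-o.shape[1]),cv2.BORDER_CONSTANT)[:100,:600]])
cv2.imwrite('pics/w10.png',o)
E
```

```text
time: 36.1
eef_pos: [0.6616, 0.1522, 0.335]
eef_rot: [179.9, -0.0, -90.3]
force: [-0.4, -0.2, -0.1]
grip_width: 0.5
grasp_force: 0.0
[0.66157394 0.15219616 0.3350446 ] [ 1.79912277e+02 -2.89581551e-02 -9.03445861e+01]
203 111 76
```

View pics/w10.png

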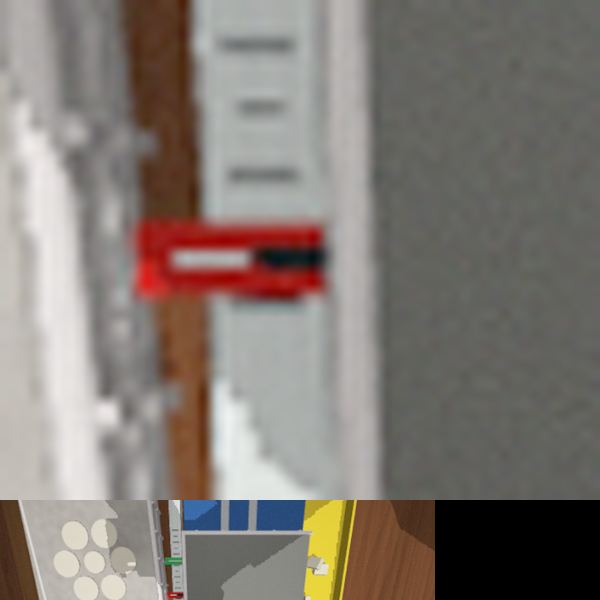

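The pointer is on red's white line (crop (290,257) against (210,259)). I'll check the parallax, then the scraper and chips.

Run:
```python
from h import *
import pickle
C,im=pickle.load(open('w10.pkl','rb'));p=np.load('m.npy')
for u,h in [((265,257),.052),((212,259),.034)]: print(W2M(p,onz(C,(183+u[0]/10,86+u[1]/10),h)).round(4))
sc=r.grab_frame('scene');sd=r.grab_frame('side')
for c in('scene','side','wrist'):
    Cc=C if c=='wrist' else cam(c)
    d=r.silhouettes(c,'scraper')[:1]
    for x in d:
        mm=np.argwhere(x['mask'])[:,::-1]; print(c,x['p'],onz(Cc,mm.mean(0),.03).round(3))
a=cv2.resize(sc[115:235,200:360,::-1],(480,360),interpolation=cv2.INTER_CUBIC)
b=cv2.resize(sd[200:330,190:310,::-1],(320,360),interpolation=cv2.INTER_CUBIC)
cv2.imwrite('pics/f.png',np.hstack([a,b]))
```

```text
[0.1358 0.0491 0.052 ]
[0.1472 0.0494 0.034 ]
scene 0.81 [0.424 0.303 0.03 ]
side 0.67 [0.424 0.316 0.03 ]
wrist 0.62 [0.432 0.262 0.03 ]
```

View pics/f.png

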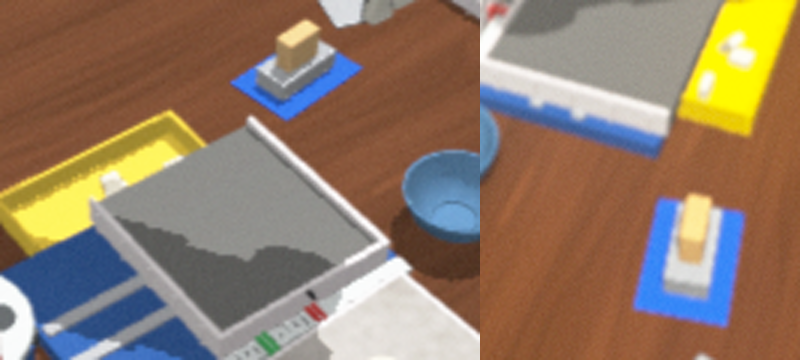

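The pointer is within 0.3 mm of red, all three chips are in the trough, the slab is clean, and the scraper stands upright in the middle of the pad. The robot is touching nothing, so I'll hand in.

```bash
python3 -c "
from workcell import r
print(r.job_done())"
```

```text
the job is handed in; nothing more can be done
None
```

The job is handed in: all three chips were swept into the trough at the green mark, the pointer stands within about 0.3 mm of red, and the scraper is upright in the middle of the pad. When I re-gripped the wheel after sweeping, it turned back by an estimated 6.5° (about 1.8 mm of slab travel) before I cranked on to red.

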